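# Power up the trim-saw bench

## Task

Start up the trim-cutting bench by pressing its switches in this order: push the orange main-power rocker fully over to its striped ON side, then the blue dust-extractor rocker fully over to its striped ON side, then press the green start button on the yellow saw box all the way in and let it come back out. Pick nothing up and do not push the boxes about; leave the red stop button, the white lamp switch, the tape measure, the tub and the brush alone.

Things in the scene. Friction and masses are not known exactly. Their poses are not given: they have to be found in the camera images.
- power_box: loose black main-power switch box with an orange rocker on its top, 0.35 to 0.7 kg, 90 x 70 x 45 mm (x, y, z). Origin: centre of its underside; x along the rocker toward its striped ON end, z up. The rocker's hinge is above the origin, 47 mm up; a good place to press is 20 mm from the origin along +x.
- power_rocker (a joint): orange rocker on the main-power box, 60 x 34 mm, a shallow V hinged across its middle. Value in rad: 0 = off (the half toward the box's +x, with a white stripe, stands up 20 degrees, the other half is level); 0.35 = fully on (striped half level, 55 mm above the box's underside). Stays where it is left; friction: 3 to 5 N on the raised end moves it.
- power_rocker_press (a point): point on the top face of the orange rocker's striped ON half, mid-width; moves with the rocker: 61 mm above the bench when off, 55 mm when fully on (then 20 mm from the box's centre).
- extractor_box: loose black dust-extractor switch box with a blue rocker on its top, 0.35 to 0.7 kg, 90 x 70 x 45 mm (x, y, z). Origin: centre of its underside; x along the rocker toward its striped ON end, z up. The rocker's hinge is above the origin, 47 mm up; a good place to press is 20 mm from the origin along +x.
- extractor_rocker (a joint): blue rocker on the dust-extractor box, 60 x 34 mm, a shallow V hinged across its middle. Value in rad: 0 = off (the half toward the box's +x, with a white stripe, stands up 20 degrees, the other half is level); 0.35 = fully on (striped half level, 55 mm above the box's underside). Stays where it is left; friction: 3 to 5 N on the raised end moves it.
- extractor_rocker_press (a point): point on the top face of the blue rocker's striped ON half, mid-width; moves with the rocker: 61 mm above the bench when off, 55 mm when fully on (then 20 mm from the box's centre).
- saw_box: loose yellow saw control box, 0.4 to 0.85 kg, 110 x 70 x 50 mm (x, y, z), with a tall green start button toward its +x end and a lower red stop button toward its -x end, 54 mm apart. Origin: centre of its underside; z up.
- start_button (a joint): travel of the round green start button (28 mm across, standing 12 mm above the box) in m: 0 = out, 0.006 = fully in. A spring pushes it out; about 1.5 N starts it moving and 5 N holds it fully in.
- start_button_top (a point): centre of the top face of the green start button, 62 mm above the bench when out; it moves with the button.
- stop_button (a joint): travel of the round red stop button (24 mm across, standing 7 mm above the saw box) in m: 0 = out, 0.004 = fully in; sprung. Not to be pressed.
- lamp_box: loose black work-lamp switch box with a white rocker on its top, 0.35 to 0.7 kg, 90 x 70 x 45 mm (x, y, z). Origin: centre of its underside; x along the rocker toward its striped ON end, z up. The rocker's hinge is above the origin, 47 mm up. Not part of the job.
- lamp_rocker (a joint): white rocker on the work-lamp box, 60 x 34 mm, a shallow V hinged across its middle. Value in rad: 0 = off (the half toward the box's +x, with a black stripe, stands up 20 degrees, the other half is level); 0.35 = fully on (striped half level, 55 mm above the box's underside). Stays where it is left; friction: 3 to 5 N on the raised end moves it. To be left off.
- tape_measure: bystander: black tape measure with yellow round faces, about 68 x 38 x 58 mm high, loose. Origin: centre of its underside.
- filler_tub: bystander: white lidded tub of filler, 90 mm across, 100 mm high, loose. Origin: centre of its underside.
- brush: bystander: flat brush lying on the bench, 200 mm long, wooden handle, loose. Origin: underside, near the middle of its length; x along it toward the bristles.
There are look-alikes about, which are no part of the job. Leave any purple or turquoise look-alike of the lamp_box alone.

How it is judged:
By the outcome, as a careful person would: the job done as asked, in the order asked, and still so for the second after the job is handed in, with the robot touching nothing.
It also fails if it takes over 42 s, if anything falls off the work surface, if the arm or the gripper's body presses on something with over 40 N, if the wrist force passes 120 N, or if a joint passes its speed limit or range.

## Robot

A 6-joint arm with a two-finger parallel gripper is mounted at the origin on the work surface. World frame = base frame: x ahead of the robot, y to its left, z up, the work surface at z = 0. Lengths are in m, angles in rad, forces in N, time in s.
With the tool pointing down it reaches from about 0.275 to 0.85 m from the base axis. Payload 19 kg.
Tool frame: the origin (TCP) lies at the very end of the fingers, on their centre line; the grasp point (between the pads) lies 19 mm behind it; z points along the fingers, y is the line along which they close (so a half turn about z gives the same grasp; the last joint's range is limited). The gripper opens to 85 mm and grips with 20 to 120 N. Pads are 22 mm wide; open, the fingers measure 114 mm over their backs; the gripper's body (76 mm by 85 mm) begins 54 mm behind the grasp point. The pads swing forward as they close: fully open they stand 13 mm farther back than shut.
Start: joints at [1.044, 0.15, 1.437, -0, 1.554, -0.134], TCP at [0.22, 0.531, 0.231] pointing down, gripper open.
Joint ranges: [-2.8, 2.8], [-0.68, 2.1], [0.12, 2.68], [-1.39, 4.53], [0.16, 2.79], [-2.81, 2.81]. Speed limits (rad/s): [1.89, 1.89, 2.22, 3.01, 3.01, 3.01].

## Interface

Orientations are given as a unit quaternion [x, y, z, w].
In Python, from workcell import bot gives the robot as it stands.
- The arm moves only by the tool send_rows, never from a script. Its argument "increments" is a list of rows, each an object with "rotation": the turn, a rotation vector about the tool's x, y, z as a fraction of full scale, a list of three; "dp": the shift along the tool's x, y, z as a fraction of full scale, a list of three; "hand": the closure, from -1 (fully open) to 1 (shut). In form: [{"rotation": [wx, wy, wz], "dp": [x, y, z], "hand": hand}, ...]. A call has 1 to 10 rows; each row shifts and turns the commanded pose from where the row before left it, along the tool's axes as they then stand; what a row does not reach is not made up. Full scale, the value 1, is 2.5 cm for a shift and 0.08 rad for a turn. A row lasts 1/12 s, in which the tool goes at most 41.7 mm and 7.16 degrees, less where a joint would pass 70% of its speed; a pose out of reach is approached as far as the arm can. A call with a number of a shift or a turn outside -1 to 1 is refused whole. A call with a gripper value outside its range is refused whole. The fingers move at their own pace and stop on an object; the grip force is fixed at half the most. Time passes only in rows, so rows that do not move let the fingers close. It gives the time, the measured TCP pose, the force, the opening and the grip force at its end, in the units of the state.
- bot.read_state(): the state, without advancing time (a new reading comes with each control period).
- bot.camera(name): name is "scene" or "top" or "wrist"; returns a dict with "frame" (420x560x3 uint8, blue, green, red), "fx", "fy", "cx", "cy" (pixels), "k1" (the pictures are not rectified: a ray, as slopes to the right and down, at radius r is drawn at 1 + k1 r^2 times it, then the intrinsics apply), "position" and "attitude" of the camera in the world. Camera axes: x right, y up, looking along -z (the intrinsics and any distortion apply to the point x, -y, -z); pixel columns grow to the right and rows downward; lengths in m; the calibration is good to about 2 mm. A picture is of the moment at which its call begins. There is no depth.
- bot.job_done(): hands the job in; it is judged then, once.
The state is a dict: "t": time; "joint_positions": joint angles; "qvel": joint speeds; "joint_torque": joint torques, N m; "ee_pos": TCP position; "orientation": TCP orientation; "contact_force": force on the tool from outside, world axes, zero at the start; "ft_torque": the same for the moment, N m; "finger_gap": finger opening in m; "finger_force": force on a finger pad.
Only numpy, scipy, OpenCV 4.12 (cv2) and the standard library are available. Lean on these libraries where they do the work, as an engineer would, in place of code of your own. Each camera call takes 0.05 s, during which the arm holds its last target. There are 200 camera calls.

## Working session

There is one attempt and no reset: what is moved stays moved. The work goes in short steps, Python scripts to look and compute and a tool call to move; the robot and the scene stay as the last step left them, time stands still between calls to the robot, and variables do not carry over. Pictures are saved under pics/ and viewed, at most 10 in all, crops included, and the job is handed in when it is done.

Besides the shell and the picture viewer there is one more tool, called after ">>>" as name([rows], argument=value, ...), one row to a line, values as JSON. send_rows: Moves the arm, as the interface text tells. Its arguments: {"type":"object","properties":{"increments":{"type":"array","items":{"type":"object","properties":{"rotation":{"type":"array","items":{"type":"number","minimum":-1,"maximum":1}},"dp":{"type":"array","items":{"type":"number","minimum":-1,"maximum":1}},"hand":{"type":"number"}}}}},"required":["increments"]}

```bash
mkdir -p pics; cat > h.py <<'E'
import numpy as np,cv2
from scipy.spatial.transform import Rotation as R
from workcell import bot
def ray(c,u,v):
    x,y=(u-c['cx'])/c['fx'],(v-c['cy'])/c['fy']
    d=cv2.undistortPoints(np.array([[[x,y]]],float),np.eye(3),np.array([c['k1'],0,0,0.]))[0,0]
    a=np.array(c['attitude']); M=R.from_quat(a).as_matrix() if a.size==4 else a
    return np.array(c['position']),M@np.array([d[0],-d[1],-1])
def onplane(c,u,v,z):
    p,d=ray(c,u,v); return p+d*(z-p[2])/d[2]
def tri(c1,a,c2,b):
    p,d=ray(c1,*a);q,e=ray(c2,*b)
    s=np.linalg.lstsq(np.c_[d,-e],q-p,rcond=None)[0]
    A=p+d*s[0];B=q+e*s[1]; return (A+B)/2,np.linalg.norm(A-B)
E
python3 - <<'E'
from h import *
import pickle
C={n:bot.camera(n) for n in('scene','top')}
pickle.dump(C,open('c0.pkl','wb'))
for n in C: cv2.imwrite(f'pics/{n}0.png',cv2.resize(C[n]['frame'],(784,588))); print(n,C[n]['position'],C[n]['attitude'],C[n]['k1'])
print(bot.read_state())
E
```

```text
scene [1.02928389 0.68324766 0.68522093] [0.14200688 0.42191142 0.84297063 0.30203531] -0.0840019336209032
top [0.33846552 0.05248295 1.05243649] [ 0.06692648 -0.06427401 -0.70055617  0.70753852] -0.12706159567736564
{'t': 0.1, 'joint_positions': array([ 1.04399515e+00,  1.50911557e-01,  1.43791311e+00, -8.83017866e-06,
        1.55381356e+00, -1.34010890e-01]), 'qvel': array([ 0.00127066,  0.00149995, -0.00368154,  0.00095426,  0.00043066,
        0.00079997]), 'joint_torque': array([ 6.22549924e-03, -7.14387560e+01, -5.71798468e+01, -3.08842109e-04,
        7.28137151e-03, -1.49377152e-04]), 'ee_pos': array([0.22001119, 0.53101568, 0.23077657]), 'orientation': array([ 1.95134948e-01,  9.80776263e-01, -4.95941201e-04, -1.65430381e-04]), 'contact_force': array([ 0.8461953 , -0.01981076,  0.5215515 ]), 'ft_torque': array([-0.01099563,  0.01415761, -0.05358245]), 'finger_force': 0.0, 'finger_gap': 0.08559628388441241}
```

View pics/top0.png

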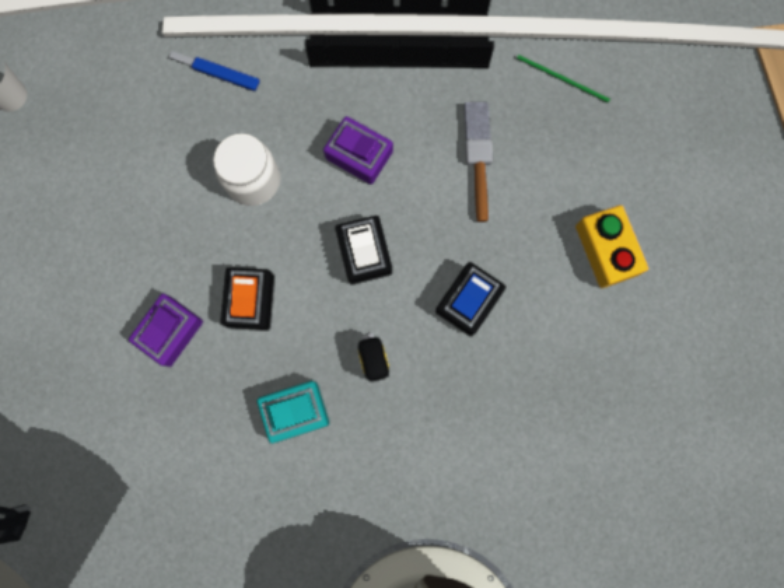

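View pics/scene0.png

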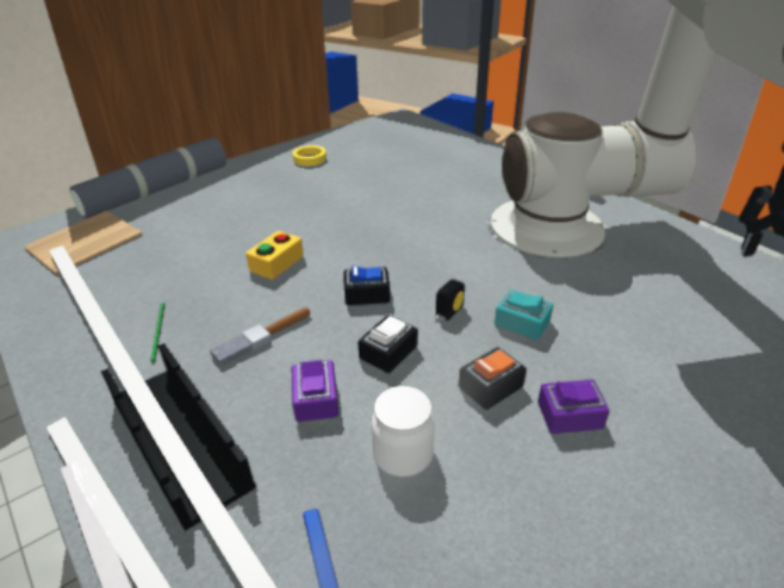

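Top view (784x588 px): the orange rocker is at (244,297) with its stripe at (243,281). The blue rocker is at (472,299) with its stripe at (481,284). The green button is at (610,227) and the red at (623,259).

Candidates:
- **Orange rocker:** only the one at (244,297). The purple boxes at (360,148) and (165,330), the turquoise box at (293,411) and the white lamp switch at (364,246) are excluded.
- **Blue rocker:** (472,299). The blue chisel handle at (226,73) is excluded.
- **Green button:** (610,227). The green pencil at (560,78) and the turquoise box are excluded.

```bash
cat > m.py <<'E'
from h import *
import pickle
C=pickle.load(open('c0.pkl','rb'))
near={'top':{'orange':(244,297),'blue':(472,299),'green':(610,227),'red':(623,259)},'scene':{'orange':(495,364),'blue':(367,273),'green':(265,249),'red':(282,238)}}
hue={'orange':(5,16),'blue':(105,125),'green':(50,80),'red':(-6,4)}
P={}
for n,c in C.items():
    H=cv2.cvtColor(c['frame'],cv2.COLOR_BGR2HSV).astype(int)
    for k,(a,b) in hue.items():
        h=(H[...,0]+90)%180-90 if k=='red' else H[...,0]
        m=((h>=a)&(h<=b)&(H[...,1]>130)&(H[...,2]>60)).astype(np.uint8)
        u,v=np.array(near[n][k])*560/784
        N,l,s,ce=cv2.connectedComponentsWithStats(m)
        i=1+np.argmin([np.hypot(x-u,y-v)+(1000 if s[j+1,4]<20 else 0) for j,(x,y) in enumerate(ce[1:])])
        P[n,k]=ce[i]; print(n,k,ce[i].round(1),s[i,4])
        if n=='top' and k in('orange','blue'):
            w=((H[...,1]<60)&(H[...,2]>190)).astype(np.uint8)
            r=np.zeros_like(w); cv2.circle(r,tuple(int(q) for q in ce[i]),20,1,-1)
            N2,l2,s2,c2=cv2.connectedComponentsWithStats(w&r)
            j=1+np.argmax(s2[1:,4]); 
            st=onplane(c,*c2[j],.064)
            # blob incl. stripe
            pts=np.argwhere((l==i)|(l2==j))[:,::-1].astype(np.float32)
            wp=np.array([onplane(c,*p,.057)[:2] for p in pts],np.float32)
            rect=cv2.minAreaRect(wp*1000)
            print('  stripe',c2[j].round(1),s2[j,4],st.round(4),'rect mm',rect)
for k in hue:
    p,g=tri(C['top'],P['top',k],C['scene'],P['scene',k]); print(k,p.round(4),'gap',round(g,4))
big=C['top']['frame'][130:270,140:480]; cv2.imwrite('pics/crop0.png',cv2.resize(big,None,fx=2.3,fy=2.3,interpolation=2))
E
python3 m.py
```

```text
scene orange [353.9 259.9] 284
scene blue [262.2 196.1] 185
scene green [189.  177.6] 40
scene red [200.6 169.8] 24
top orange [173.8 212.7] 483
  stripe [174.3 200.7] 29 [0.5171 0.2735 0.064 ] rect mm ((495.953857421875, 275.01348876953125), (37.8887939453125, 61.69551086425781), 88.17829895019531)
top blue [335.9 212.8] 447
  stripe [343.1 202.2] 43 [ 0.5173 -0.0726  0.064 ] rect mm ((499.8127136230469, -60.362335205078125), (36.27657699584961, 60.30326843261719), 56.137672424316406)
top green [436.2 160.5] 144
top red [445.5 184.5] 117
orange [0.4937 0.2763 0.052 ] gap 0.0012
blue [ 0.4979 -0.0594  0.0504] gap 0.0012
green [ 0.6103 -0.2735  0.055 ] gap 0.0006
red [ 0.5595 -0.2919  0.053 ] gap 0.0009
```

View pics/crop0.png

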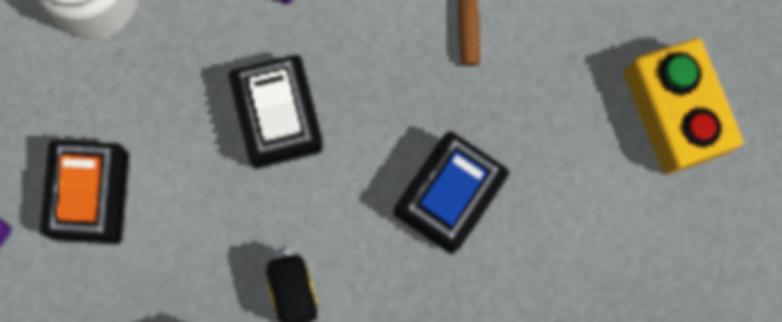

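The crop confirms the choice: orange rocker with its stripe at crop px (78,162), blue with its stripe at (467,165), green at (680,72). I turn the tool to line up with the orange box and shut the gripper.

>>> send_rows([
  {"rotation":[0,0,-0.9],"dp":[0,0,0],"hand":1},
  {"rotation":[0,0,-0.9],"dp":[0,0,0],"hand":1},
  {"rotation":[0,0,-0.9],"dp":[0,0,0],"hand":1},
  {"rotation":[0,0,-0.9],"dp":[0,0,0],"hand":1},
  {"rotation":[0,0,-0.9],"dp":[0,0,0],"hand":1},
  {"rotation":[0,0,0],"dp":[0,0,0],"hand":1},
])

```text
t: 0.6
ee_pos: [0.22, 0.5311, 0.2309]
orientation: [0.015, 1.0, -0.0, -0.0]
contact_force: [0.6, -0.2, -0.4]
finger_gap: 0.0123
finger_force: 0.0
```

```bash
cat > go.py <<'E'
import sys
from h import *
s=bot.read_state(); M=R.from_quat(s['orientation']).as_matrix()
t=np.array([float(a) for a in sys.argv[1:4]])
print('t',s['t'],'pos',s['ee_pos'].round(4),'yaw_x',np.degrees(np.arctan2(M[1,0],M[0,0])).round(2),'z',M[:,2].round(3),'F',s['contact_force'].round(2),'gap',round(s['finger_gap'],4))
print('dp units',(M.T@(t-s['ee_pos'])/.025).round(3))
E
python3 go.py .515 .2745 .17
```

```text
t 0.6 pos [0.22   0.5311 0.2309] yaw_x 178.34 z [-0.    -0.001 -1.   ] F [ 0.6  -0.17 -0.44] gap 0.0123
dp units [-12.093  -9.914   2.439]
```

>>> send_rows([
  {"rotation":[0,0,0],"dp":[-0.864,-0.708,0],"hand":1},
  {"rotation":[0,0,0],"dp":[-0.864,-0.708,0],"hand":1},
  {"rotation":[0,0,0],"dp":[-0.864,-0.708,0],"hand":1},
  {"rotation":[0,0,0],"dp":[-0.864,-0.708,0],"hand":1},
  {"rotation":[0,0,0],"dp":[-0.864,-0.708,0],"hand":1},
  {"rotation":[0,0,0],"dp":[-0.864,-0.708,0],"hand":1},
  {"rotation":[0,0,0],"dp":[-0.864,-0.708,0],"hand":1},
  {"rotation":[0,0,0],"dp":[-0.864,-0.708,0],"hand":1},
  {"rotation":[0,0,0],"dp":[-0.864,-0.708,0],"hand":1},
  {"rotation":[0,0,0],"dp":[-0.864,-0.708,0],"hand":1},
])

```text
t: 1.43
ee_pos: [0.431, 0.3461, 0.2311]
orientation: [0.018, 1.0, -0.0, -0.0]
contact_force: [0.2, 0.5, 0.3]
finger_gap: -0.0001
finger_force: 0.0
```

>>> send_rows([
  {"rotation":[0,0,0],"dp":[-0.864,-0.708,0],"hand":1},
  {"rotation":[0,0,0],"dp":[-0.864,-0.708,0],"hand":1},
  {"rotation":[0,0,0],"dp":[-0.864,-0.708,0],"hand":1},
  {"rotation":[0,0,0],"dp":[-0.864,-0.708,0],"hand":1},
  {"rotation":[0,0,0],"dp":[0,0,0],"hand":1},
  {"rotation":[0,0,0],"dp":[0,0,0],"hand":1},
])

```text
t: 1.93
ee_pos: [0.5149, 0.2726, 0.2307]
orientation: [0.019, 1.0, -0.0, -0.0]
contact_force: [-0.1, -0.3, -0.0]
finger_gap: -0.0002
finger_force: 0.0
```

```bash
python3 go.py .515 .2745 .055; python3 - <<'E'
from h import *
import pickle
c=bot.camera('wrist'); pickle.dump(c,open('w1.pkl','wb')); cv2.imwrite('pics/w1.png',c['frame'])
E
```

```text
t 1.9333 pos [0.5149 0.2726 0.2307] yaw_x 177.87 z [-0.001 -0.    -1.   ] F [-0.1  -0.3  -0.03] gap -0.0002
dp units [-7.00e-03  7.90e-02  7.03e+00]
```

View pics/w1.png

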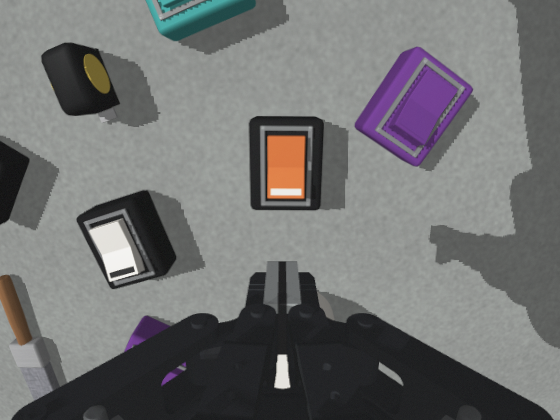

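The wrist view shows the orange rocker at about (286,166), with its stripe at (286,192), clear of the fingers. I refine its position from this.

```bash
python3 - <<'E'
from h import *
import pickle
c=pickle.load(open('w1.pkl','rb')); T=pickle.load(open('c0.pkl','rb'))['top']
for n,p,z in(('stripe',(286,192),.064),('endON',(286,198),.065),('endOFF',(286.5,135),.055),('centre',(286,166),.056)): print(n,onplane(c,*p,z).round(4))
print('stripe tri',tri(c,(286,192),T,(174.3,200.7)))
print('box corners top',[onplane(c,*p,.045).round(3) for p in((250,118),(322,118),(320,209),(251,208))])
E
```

```text
stripe [0.5174 0.2757 0.064 ]
endON [0.5229 0.2755 0.065 ]
endOFF [0.4669 0.2779 0.055 ]
centre [0.4949 0.2765 0.056 ]
stripe tri (array([0.5191003 , 0.27552911, 0.05577392]), np.float64(0.001054169769586622))
box corners top [array([0.451, 0.245, 0.045]), array([0.454, 0.311, 0.045]), array([0.541, 0.309, 0.045]), array([0.537, 0.241, 0.045])]
```

>>> send_rows([
  {"rotation":[0,0,0],"dp":[-0.04,0.12,0.8],"hand":1},
  {"rotation":[0,0,0],"dp":[0,0,0.8],"hand":1},
  {"rotation":[0,0,0],"dp":[0,0,0.8],"hand":1},
  {"rotation":[0,0,0],"dp":[0,0,0.8],"hand":1},
  {"rotation":[0,0,0],"dp":[0,0,0.8],"hand":1},
  {"rotation":[0,0,0],"dp":[0,0,0.8],"hand":1},
  {"rotation":[0,0,0],"dp":[0,0,0.8],"hand":1},
  {"rotation":[0,0,0],"dp":[0,0,0.6],"hand":1},
  {"rotation":[0,0,0],"dp":[0,0,0.1],"hand":1},
  {"rotation":[0,0,0],"dp":[0,0,0],"hand":1},
])

```text
t: 2.82
ee_pos: [0.5143, 0.2771, 0.0733]
orientation: [0.016, 1.0, -0.0, -0.001]
contact_force: [-0.1, 0.6, 0.2]
finger_gap: 0.0
finger_force: 0.0
```

>>> send_rows([
  {"rotation":[0,0,0],"dp":[0,0,0.08],"hand":1},
  {"rotation":[0,0,0],"dp":[0,0,0.08],"hand":1},
  {"rotation":[0,0,0],"dp":[0,0,0.08],"hand":1},
  {"rotation":[0,0,0],"dp":[0,0,0.08],"hand":1},
  {"rotation":[0,0,0],"dp":[0,0,0.08],"hand":1},
  {"rotation":[0,0,0],"dp":[0,0,0],"hand":1},
])

```text
t: 3.32
ee_pos: [0.5154, 0.2766, 0.0637]
orientation: [0.016, 1.0, 0.0, 0.0]
contact_force: [-0.3, 0.9, 1.0]
finger_gap: 0.0003
finger_force: 0.5
```

>>> send_rows([
  {"rotation":[0,0,0],"dp":[0,0,0.06],"hand":1},
  {"rotation":[0,0,0],"dp":[0,0,0.06],"hand":1},
  {"rotation":[0,0,0],"dp":[0,0,0.06],"hand":1},
  {"rotation":[0,0,0],"dp":[0,0,0.06],"hand":1},
  {"rotation":[0,0,0],"dp":[0,0,0.06],"hand":1},
  {"rotation":[0,0,0],"dp":[0,0,0],"hand":1},
])

```text
t: 3.82
ee_pos: [0.5153, 0.2765, 0.056]
orientation: [0.016, 1.0, -0.0, -0.0]
contact_force: [2.0, 0.7, 3.4]
finger_gap: 0.0001
finger_force: 1.4
```

>>> send_rows([
  {"rotation":[0,0,0],"dp":[0,0,0.04],"hand":1},
  {"rotation":[0,0,0],"dp":[0,0,0.04],"hand":1},
  {"rotation":[0,0,0],"dp":[0,0,0],"hand":1},
])

```text
t: 4.07
ee_pos: [0.5156, 0.2766, 0.0549]
orientation: [0.016, 1.0, 0.0, 0.0]
contact_force: [2.2, -0.8, 11.1]
finger_gap: 0.0001
finger_force: 5.4
```

>>> send_rows([
  {"rotation":[0,0,0],"dp":[0,0,0.04],"hand":1},
  {"rotation":[0,0,0],"dp":[0,0,0],"hand":1},
  {"rotation":[0,0,0],"dp":[0,0,0],"hand":1},
])

```text
t: 4.32
ee_pos: [0.5157, 0.2766, 0.0547]
orientation: [0.016, 1.0, 0.0, 0.001]
contact_force: [-3.1, -2.8, 23.1]
finger_gap: 0.0001
finger_force: 11.3
```

>>> send_rows([
  {"rotation":[0,0,0],"dp":[0,0,-0.3],"hand":1},
  {"rotation":[0,0,0],"dp":[0,0,-0.8],"hand":1},
  {"rotation":[0,0,0],"dp":[0,0,-0.8],"hand":1},
  {"rotation":[0,0,0],"dp":[0,0,-0.8],"hand":1},
  {"rotation":[0,0,0],"dp":[0,0,-0.8],"hand":1},
  {"rotation":[0,0,0],"dp":[0,0,-0.8],"hand":1},
  {"rotation":[0,0,0],"dp":[0,0,-0.8],"hand":1},
  {"rotation":[0,0,0],"dp":[0,0,-0.8],"hand":1},
  {"rotation":[0,0,0],"dp":[0,0,0],"hand":1},
  {"rotation":[0,0,0],"dp":[0,0,0],"hand":1},
])

```text
t: 5.15
ee_pos: [0.5152, 0.2766, 0.2012]
orientation: [0.016, 1.0, 0.0, 0.0]
contact_force: [-0.2, -0.2, -0.5]
finger_gap: 0.0003
finger_force: 0.0
```

```bash
python3 go.py .515 -.071 .20; python3 - <<'E'
from h import *
import pickle
c=bot.camera('wrist'); pickle.dump(c,open('w2.pkl','wb')); cv2.imwrite('pics/w2.png',c['frame'])
E
```

```text
t 5.15 pos [0.5152 0.2766 0.2012] yaw_x 178.13 z [ 0.  0. -1.] F [-0.22 -0.18 -0.54] gap 0.0003
dp units [ -0.446 -13.899   0.044]
```

View pics/w2.png

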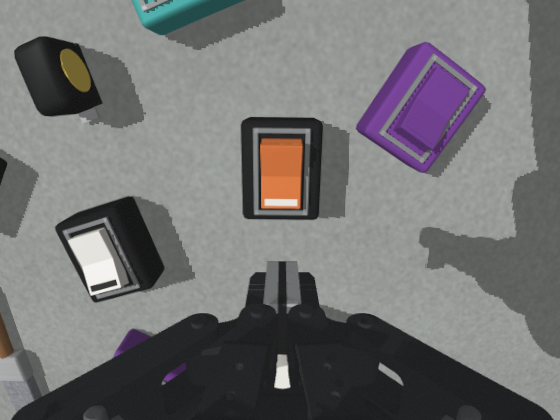

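The orange striped half now lies flat and the other half, shaded, stands up at about (281,150). It stopped at 54.7 mm under 23 N, so it is fully on, and the box hasn't moved. Next is blue.

>>> send_rows([
  {"rotation":[0,0,0],"dp":[-0.032,-0.993,0],"hand":1},
  {"rotation":[0,0,0],"dp":[-0.032,-0.993,0],"hand":1},
  {"rotation":[0,0,0],"dp":[-0.032,-0.993,0],"hand":1},
  {"rotation":[0,0,0],"dp":[-0.032,-0.993,0],"hand":1},
  {"rotation":[0,0,0],"dp":[-0.032,-0.993,0],"hand":1},
  {"rotation":[0,0,0],"dp":[-0.032,-0.993,0],"hand":1},
  {"rotation":[0,0,0],"dp":[-0.032,-0.993,0],"hand":1},
  {"rotation":[0,0,0],"dp":[-0.032,-0.993,0],"hand":1},
  {"rotation":[0,0,0],"dp":[-0.032,-0.993,0],"hand":1},
  {"rotation":[0,0,0],"dp":[-0.032,-0.993,0],"hand":1},
])

```text
t: 6.03
ee_pos: [0.5143, 0.0271, 0.1994]
orientation: [0.016, 1.0, 0.0, -0.001]
contact_force: [0.5, 0.5, -0.3]
finger_gap: -0.0001
finger_force: 0.0
```

>>> send_rows([
  {"rotation":[0,0,0],"dp":[-0.032,-0.993,0],"hand":1},
  {"rotation":[0,0,0],"dp":[-0.032,-0.993,0],"hand":1},
  {"rotation":[0,0,0],"dp":[-0.032,-0.993,0],"hand":1},
  {"rotation":[0,0,0],"dp":[-0.032,-0.993,0],"hand":1},
  {"rotation":[0,0,0.93],"dp":[0,0,0],"hand":1},
  {"rotation":[0,0,0.93],"dp":[0,0,0],"hand":1},
  {"rotation":[0,0,0.93],"dp":[0,0,0],"hand":1},
  {"rotation":[0,0,0.93],"dp":[0,0,0],"hand":1},
  {"rotation":[0,0,0.93],"dp":[0,0,0],"hand":1},
  {"rotation":[0,0,0.93],"dp":[0,0,0],"hand":1},
])

```text
t: 6.87
ee_pos: [0.5145, -0.071, 0.1993]
orientation: [0.239, 0.971, 0.0, -0.001]
contact_force: [1.0, 0.4, -0.2]
finger_gap: -0.0002
finger_force: 0.0
```

>>> send_rows([
  {"rotation":[0,0,0.93],"dp":[0,0,0],"hand":1},
  {"rotation":[0,0,0.5],"dp":[0,0,0],"hand":1},
  {"rotation":[0,0,0],"dp":[0,0,0],"hand":1},
  {"rotation":[0,0,0],"dp":[0,0,0],"hand":1},
])

```text
t: 7.2
ee_pos: [0.5147, -0.071, 0.1998]
orientation: [0.292, 0.957, -0.0, -0.001]
contact_force: [0.1, -0.2, 0.7]
finger_gap: -0.0
finger_force: 0.0
```

```bash
python3 go.py .515 -.071 .073; python3 - <<'E'
from h import *
import pickle
c=bot.camera('wrist'); pickle.dump(c,open('w3.pkl','wb')); cv2.imwrite('pics/w3.png',c['frame'])
E
```

```text
t 7.2 pos [ 0.5147 -0.071   0.1998] yaw_x 146.08 z [-0.002  0.    -1.   ] F [ 0.14 -0.21  0.71] gap -0.0
dp units [-0.018  0.01   5.071]
```

View pics/w3.png

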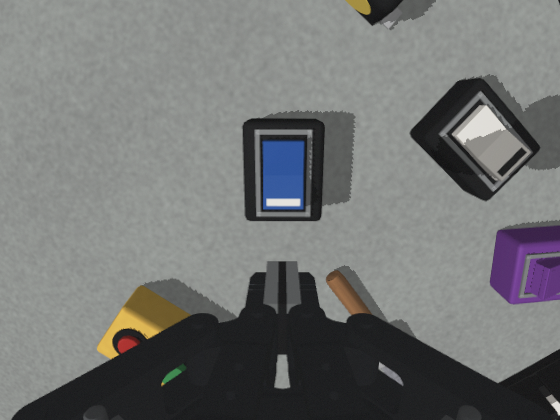

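The wrist view is square on to the blue box: rocker centre at about (283,174), stripe at (283,202).

```bash
python3 - <<'E'
from h import *
import pickle
c=pickle.load(open('w3.pkl','rb')); T=pickle.load(open('c0.pkl','rb'))['top']
for n,p,z in(('stripe',(283,202),.064),('endON',(283,209),.065),('endOFF',(284,138),.055)): print(n,onplane(c,*p,z).round(4))
print(tri(c,(283,202),T,(343.1,202.2)))
E
```

```text
stripe [ 0.5173 -0.0726  0.064 ]
endON [ 0.5221 -0.0758  0.065 ]
endOFF [ 0.4749 -0.0432  0.055 ]
(array([ 0.51726589, -0.07250688,  0.06440775]), np.float64(8.300551809059466e-05))
```

>>> send_rows([
  {"rotation":[0,0,0],"dp":[-0.05,0,0.8],"hand":1},
  {"rotation":[0,0,0],"dp":[0,0,0.8],"hand":1},
  {"rotation":[0,0,0],"dp":[0,0,0.8],"hand":1},
  {"rotation":[0,0,0],"dp":[0,0,0.8],"hand":1},
  {"rotation":[0,0,0],"dp":[0,0,0.8],"hand":1},
  {"rotation":[0,0,0],"dp":[0,0,0.8],"hand":1},
  {"rotation":[0,0,0],"dp":[0,0,0.3],"hand":1},
  {"rotation":[0,0,0],"dp":[0,0,0.1],"hand":1},
  {"rotation":[0,0,0],"dp":[0,0,0.1],"hand":1},
  {"rotation":[0,0,0],"dp":[0,0,0.1],"hand":1},
])

```text
t: 8.08
ee_pos: [0.5167, -0.072, 0.0666]
orientation: [0.292, 0.956, -0.0, 0.001]
contact_force: [0.6, 0.1, 0.3]
finger_gap: -0.0002
finger_force: 0.0
```

>>> send_rows([
  {"rotation":[0,0,0],"dp":[0,0,0.08],"hand":1},
  {"rotation":[0,0,0],"dp":[0,0,0.08],"hand":1},
  {"rotation":[0,0,0],"dp":[0,0,0.06],"hand":1},
  {"rotation":[0,0,0],"dp":[0,0,0.06],"hand":1},
  {"rotation":[0,0,0],"dp":[0,0,0.06],"hand":1},
  {"rotation":[0,0,0],"dp":[0,0,0],"hand":1},
])

```text
t: 8.58
ee_pos: [0.5165, -0.072, 0.0576]
orientation: [0.292, 0.956, -0.0, 0.0]
contact_force: [2.4, -1.7, 3.7]
finger_gap: -0.0
finger_force: 1.9
```

>>> send_rows([
  {"rotation":[0,0,0],"dp":[0,0,0.05],"hand":1},
  {"rotation":[0,0,0],"dp":[0,0,0.04],"hand":1},
  {"rotation":[0,0,0],"dp":[0,0,0.03],"hand":1},
  {"rotation":[0,0,0],"dp":[0,0,0],"hand":1},
])

```text
t: 8.92
ee_pos: [0.5165, -0.072, 0.0549]
orientation: [0.292, 0.956, -0.0, 0.0]
contact_force: [2.0, -1.7, 10.9]
finger_gap: -0.0001
finger_force: 5.4
```

>>> send_rows([
  {"rotation":[0,0,0],"dp":[0,0,0.04],"hand":1},
  {"rotation":[0,0,0],"dp":[0,0,0],"hand":1},
  {"rotation":[0,0,0],"dp":[0,0,0],"hand":1},
])

```text
t: 9.17
ee_pos: [0.5166, -0.0721, 0.0546]
orientation: [0.292, 0.956, -0.0, 0.001]
contact_force: [-3.8, -0.1, 24.1]
finger_gap: 0.0001
finger_force: 11.9
```

>>> send_rows([
  {"rotation":[0,0,0],"dp":[0,0,-0.3],"hand":1},
  {"rotation":[0,0,0],"dp":[0,0,-0.8],"hand":1},
  {"rotation":[0,0,0],"dp":[0,0,-0.8],"hand":1},
  {"rotation":[0,0,0],"dp":[0,0,-0.8],"hand":1},
  {"rotation":[0,0,0],"dp":[0,0,-0.8],"hand":1},
  {"rotation":[0,0,0],"dp":[0,0,-0.8],"hand":1},
  {"rotation":[0,0,0],"dp":[0,0,-0.8],"hand":1},
  {"rotation":[0,0,0],"dp":[0,0,-0.8],"hand":1},
  {"rotation":[0,0,0],"dp":[0,0,0],"hand":1},
  {"rotation":[0,0,0],"dp":[0,0,0],"hand":1},
])

```text
t: 10.0
ee_pos: [0.5161, -0.0718, 0.2011]
orientation: [0.292, 0.956, 0.0, 0.0]
contact_force: [0.3, 0.8, -1.7]
finger_gap: -0.0002
finger_force: 0.0
```

```bash
python3 go.py .609 -.272 .20; python3 - <<'E'
from h import *
import pickle
c=bot.camera('wrist'); cv2.imwrite('pics/w4.png',c['frame'][100:240,200:360])
T=pickle.load(open('c0.pkl','rb'))['top']
print('green@62',onplane(T,436.2,160.5,.062),'red@57',onplane(T,445.5,184.5,.057))
E
```

```text
t 10.0 pos [ 0.5161 -0.0718  0.2011] yaw_x 145.99 z [ 0. -0. -1.] F [ 0.34  0.76 -1.7 ] gap -0.0002
dp units [-7.56  -4.561  0.048]
green@62 [ 0.60870095 -0.27140656  0.062     ] red@57 [ 0.55833263 -0.29029196  0.057     ]
```

View pics/w4.png

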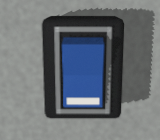

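Blue is on too: flat stripe at crop px (83,101), stopped at 54.6 mm under 24 N. Next is the green button.

>>> send_rows([
  {"rotation":[0,0,0],"dp":[-0.84,-0.507,0],"hand":1},
  {"rotation":[0,0,0],"dp":[-0.84,-0.507,0],"hand":1},
  {"rotation":[0,0,0],"dp":[-0.84,-0.507,0],"hand":1},
  {"rotation":[0,0,0],"dp":[-0.84,-0.507,0],"hand":1},
  {"rotation":[0,0,0],"dp":[-0.84,-0.507,0],"hand":1},
  {"rotation":[0,0,0],"dp":[-0.84,-0.507,0],"hand":1},
  {"rotation":[0,0,0],"dp":[-0.84,-0.507,0],"hand":1},
  {"rotation":[0,0,0],"dp":[-0.84,-0.507,0],"hand":1},
  {"rotation":[0,0,0],"dp":[-0.84,-0.507,0],"hand":1},
  {"rotation":[0,0,0],"dp":[0,0,0],"hand":1},
])

```text
t: 10.88
ee_pos: [0.6093, -0.2753, 0.1981]
orientation: [0.293, 0.956, -0.0, -0.001]
contact_force: [-1.3, -0.1, 0.8]
finger_gap: -0.0001
finger_force: 0.0
```

>>> send_rows([
  {"rotation":[0,0,0],"dp":[0,0,0],"hand":1},
  {"rotation":[0,0,0],"dp":[0,0,0],"hand":1},
])

```text
t: 11.05
ee_pos: [0.6085, -0.2716, 0.1995]
orientation: [0.293, 0.956, 0.0, -0.001]
contact_force: [0.4, 0.5, 0.4]
finger_gap: -0.0001
finger_force: 0.0
```

```bash
python3 go.py .6087 -.2714 .066; python3 - <<'E'
from h import *
c=bot.camera('wrist'); cv2.imwrite('pics/w5.png',c['frame'])
H=cv2.cvtColor(c['frame'],cv2.COLOR_BGR2HSV)
m=cv2.inRange(H,(50,110,90),(80,255,255)); N,l,s,ce=cv2.connectedComponentsWithStats(m)
i=1+np.argmax(s[1:,4]); print(s[i],ce[i],onplane(c,*ce[i],.062))
E
```

```text
t 11.05 pos [ 0.6085 -0.2716  0.1995] yaw_x 145.98 z [-0.002  0.001 -1.   ] F [0.42 0.53 0.42] gap -0.0001
dp units [-0.014  0.011  5.34 ]
[267 184  32  31 778] [282.40874036 199.2159383 ] [ 0.60931343 -0.27242865  0.062     ]
```

View pics/w5.png

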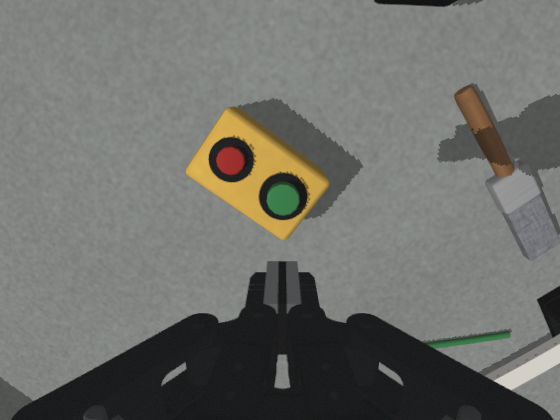

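The green button is at (282,199), the red at (230,159). The wrist ray agrees with the top view to 1 mm, so I descend.

>>> send_rows([
  {"rotation":[0,0,0],"dp":[-0.03,0,0.8],"hand":1},
  {"rotation":[0,0,0],"dp":[0,0,0.8],"hand":1},
  {"rotation":[0,0,0],"dp":[0,0,0.8],"hand":1},
  {"rotation":[0,0,0],"dp":[0,0,0.8],"hand":1},
  {"rotation":[0,0,0],"dp":[0,0,0.8],"hand":1},
  {"rotation":[0,0,0],"dp":[0,0,0.8],"hand":1},
  {"rotation":[0,0,0],"dp":[0,0,0.4],"hand":1},
  {"rotation":[0,0,0],"dp":[0,0,0.1],"hand":1},
  {"rotation":[0,0,0],"dp":[0,0,0.1],"hand":1},
  {"rotation":[0,0,0],"dp":[0,0,0],"hand":1},
])

```text
t: 11.93
ee_pos: [0.6099, -0.2724, 0.0666]
orientation: [0.292, 0.956, -0.0, 0.0]
contact_force: [-0.9, 0.5, 0.0]
finger_gap: -0.0001
finger_force: 0.0
```

>>> send_rows([
  {"rotation":[0,0,0],"dp":[0,0,0.08],"hand":1},
  {"rotation":[0,0,0],"dp":[0,0,0.08],"hand":1},
  {"rotation":[0,0,0],"dp":[0,0,0.08],"hand":1},
  {"rotation":[0,0,0],"dp":[0,0,0.06],"hand":1},
  {"rotation":[0,0,0],"dp":[0,0,0],"hand":1},
])

```text
t: 12.35
ee_pos: [0.6099, -0.2727, 0.0585]
orientation: [0.292, 0.956, -0.0, 0.0]
contact_force: [2.2, -0.6, 2.3]
finger_gap: -0.0001
finger_force: 1.7
```

>>> send_rows([
  {"rotation":[0,0,0],"dp":[0,0,0.05],"hand":1},
  {"rotation":[0,0,0],"dp":[0,0,0.05],"hand":1},
  {"rotation":[0,0,0],"dp":[0,0,0.04],"hand":1},
  {"rotation":[0,0,0],"dp":[0,0,0],"hand":1},
  {"rotation":[0,0,0],"dp":[0,0,0],"hand":1},
])

```text
t: 12.77
ee_pos: [0.61, -0.2728, 0.0559]
orientation: [0.292, 0.956, -0.0, 0.001]
contact_force: [-1.5, 0.5, 13.6]
finger_gap: -0.0005
finger_force: 6.9
```

>>> send_rows([
  {"rotation":[0,0,0],"dp":[0,0,0.03],"hand":1},
  {"rotation":[0,0,0],"dp":[0,0,0],"hand":1},
  {"rotation":[0,0,0],"dp":[0,0,0],"hand":1},
])

```text
t: 13.02
ee_pos: [0.61, -0.2728, 0.0558]
orientation: [0.292, 0.956, -0.0, 0.001]
contact_force: [-3.5, 2.3, 21.2]
finger_gap: -0.0001
finger_force: 10.3
```

>>> send_rows([
  {"rotation":[0,0,0],"dp":[0,0,-0.3],"hand":1},
  {"rotation":[0,0,0],"dp":[0,0,-0.8],"hand":1},
  {"rotation":[0,0,0],"dp":[0,0,-0.8],"hand":1},
  {"rotation":[0,0,0],"dp":[0,0,-0.8],"hand":1},
  {"rotation":[0,0,0],"dp":[0,0,-0.8],"hand":1},
  {"rotation":[0,0,0],"dp":[0,0,-0.8],"hand":1},
  {"rotation":[0,0,0],"dp":[0,0,-0.8],"hand":1},
  {"rotation":[0,0,0],"dp":[0,0,-0.8],"hand":1},
  {"rotation":[0,0,0],"dp":[0,0,0],"hand":1},
  {"rotation":[0,0,0],"dp":[0,0,0],"hand":1},
])

```text
t: 13.85
ee_pos: [0.6097, -0.2727, 0.2022]
orientation: [0.292, 0.956, -0.0, 0.001]
contact_force: [0.1, -0.7, -0.7]
finger_gap: 0.0001
finger_force: 0.0
```

```bash
python3 - <<'E'
from h import *
a=bot.camera('scene')['frame'];cv2.imwrite('pics/end.png',cv2.resize(a[150:310,150:450],None,fx=2.6,fy=2.6,interpolation=2))
E
```

```text
(no output)
```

View pics/end.png

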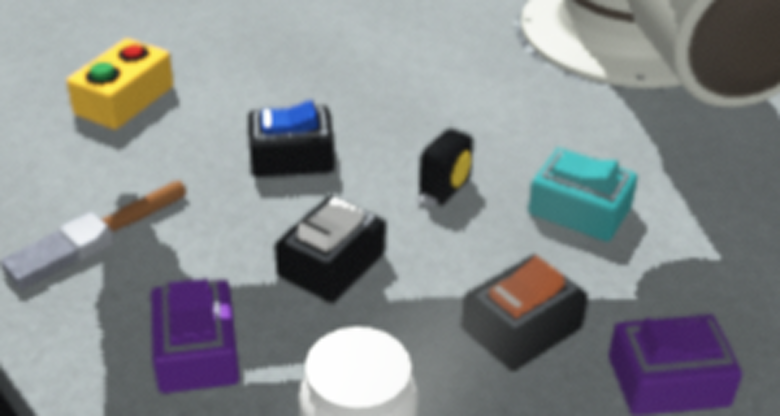

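The final view shows the blue rocker (290,120) and orange rocker (520,290) with their striped ends down. The green button (102,72) is back out, and everything else is where it was.

```bash
python3 -c "
from workcell import bot
print(bot.job_done())"
```

```text
the job is handed in; nothing more can be done
None
```

I pushed the orange rocker and then the blue rocker fully ON, and pressed the green start button in and let it come back out. I handed the job in at about 14 s; the hand-in call returned no verdict, and the last picture shows nothing else moved.

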